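# Hang the drill template on the jig's sprung pins

### The arm

A 7-joint arm with a two-finger parallel gripper is mounted at the origin on a cart in front of the work surface, level with it; the furniture and walls round the work are solid. World frame = base frame: x ahead of the robot, y to its left, z up, the work surface at z = 0. Lengths are in m, angles in rad, forces in N, time in s.
With the tool pointing down it reaches from about 0.425 to 0.925 m from the base axis. Payload 6.8 kg.
Tool frame: the origin (TCP) lies midway between the tips of the shut fingers; the grasp point (between the pads) lies 19 mm behind it (r.grip_point_offset is the distance from the TCP to the grasp point, in m); z points along the fingers, y is the direction in which the jaws open and shut (so a half turn about z gives the same grasp; the last joint's range is limited). The gripper opens to 85 mm and grips with 20 to 120 N. Pads are 22 mm wide; open, the fingers measure 114 mm over their backs; the gripper's body (76 mm by 85 mm) begins 54 mm behind the grasp point. The pads swing forward as they close: fully open they stand 13 mm farther back than shut.
Start: joints at [-1.373, 0.477, 0.022, 1.555, -0.011, 1.109, -0.083], TCP at [0.203, 0.644, 0.231] pointing down, gripper open.
Joint ranges: [-2.96, 2.96], [-0.34, 2.1], [-1.41, 1.46], [0.24, 2.44], [-1.37, 4.51], [0.17, 1.92], [-2.96, 2.96]. Speed limits (rad/s): [2.39, 2.39, 3.14, 3.14, 3.14, 3.14, 3.14].

### API

Orientations are given as a rotation vector (axis times angle).
In Python, from bench import r, grab_frame, camera_params gives the robot as it stands.
- The arm moves only by the tool carry_out, never from a script. Its argument "motion" is text: rows parted by semicolons, each of 5 numbers parted by spaces: the closure, from 0 (fully open) to 1 (shut), then the shift along the tool's x, y, z in mm, then the turn about the tool's z in rad. In form: fingers dx dy dz twist; .... A call has exactly 8 rows; each row shifts and turns the commanded pose from where the row before left it, along the tool's axes as they then stand; what a row does not reach is not made up. A row lasts 1/8 s, in which the tool goes at most 62.5 mm and 10.7 degrees, less where a joint would pass 70% of its speed; a pose out of reach is approached as far as the arm can. A call with a gripper value outside its range is refused whole. The fingers move at their own pace and stop on an object; "newtons" is the grip in N (left out, the last holds). Time passes only in rows, so rows that do not move let the fingers close, or fill a call up. It gives the time, the measured TCP pose, the force and the opening at its end, in the units of the state.
- r.get_obs(): the state, without advancing time (a new reading comes with each control period).
- grab_frame(name): name is "scene" or "top"; returns the picture (384x512x3 uint8, red, green, blue); there is no depth.
- camera_params(name): a dict with "fx", "fy", "cx", "cy" (pixels), "eye" and "attitude" of the camera in the world. Camera axes: x right, y down, z forward; pixel columns grow to the right and rows downward; lengths in m; the calibration is good to about 2 mm. A picture is of the moment at which its call begins. camera_params takes no time and is no camera call.
- r.hand_in(): hands the job in, once; it reports no verdict.
The state is a dict: "clock": time; "joints": joint angles; "qvel": joint speeds; "tau": joint torques, N m; "tcp_pos": TCP position; "orientation": TCP orientation; "contact_force": force on the tool from outside, world axes, zero at the start; "moment": the same for the moment, N m; "grip_width": finger opening in m.
Only numpy, scipy, OpenCV 4.12 (cv2) and the standard library are available. Lean on these libraries where they do the work, as an engineer would, in place of code of your own. Each camera call takes 0.05 s, during which the arm holds its last target.

### The job

Pick up the loose drill template by its block handle and fit it on the drill jig, so that both locating pins come up through its two holes together; feel for the pins, since they spring down when a hole misses them. Then gently press the template down until it lies flush on the jig's two rails and both spring catches have snapped over its ends, and let go. Do not lean hard on the jig, and leave the other things on the table where they are.

Things in the scene. Friction and masses are not known exactly. Their poses are not given: they have to be found in the camera images.
- template: loose drill template: aluminium plate 70 (x) x 130 (y) x 8 mm, 0.25 to 0.4 kg, black block handle on its middle, four small brass bushes, two round through holes of 12.4 mm diameter at x = 0, y = +45 and -45 mm. Starts flat on the table, handle up. Origin: centre of the plate's underside; z up towards the handle. Fits either way round (half a turn about z).
- template_grip (a point): centre of the template's handle, half-way up it, 33 mm above the plate's underside; axes as the template's. The handle is a flat-sided block 16 mm (x) x 36 mm (y) x 50 mm high (8 to 58 mm above the underside): grasp it across its 16 mm. When seated it is 59 mm above the jig's origin.
- jig: drill jig, fixed: grey base plate 100 (x) x 184 (y) x 10 mm with two steel rails (74 mm in x, 30 mm in y, centred at y = +51 and -51 mm), tops 26 mm above the table; a steel disc is clamped between them, 4 mm lower. Two pins, see pins_mid; a catch at each end. Origin: centre of the base's underside, z up. More than 60 N between template and jig is too much.
- jig_bed (a point): point midway between the two rails at the height of their tops, 26 mm above the jig's origin; axes as the jig's. The seated template's underside lies at this height, its long side along y. A template that has missed the pins stays 8 mm or more above it.
- pins_mid (a point): nominal middle between the two pin tips, 22 mm above the rail tops, axes as the jig's. The flat-topped 10 mm round pins stand at y = +45 and -45 mm; their common x is anywhere from -14 to +14 mm from here, not measured: feel for it. Each pin springs down: 1 N plus 0.25 N per mm, at most 14 mm, then solid; over a hole it pops up through it and its push is gone.
- catch_left (a joint): spring catch at the jig's +y end, dark, 22 mm wide, up to 47 mm above the table; its sloping nose reaches 2.5 mm in over the seated plate's end. Value: outward travel in m, 0 shut, at most 0.006. The plate pushes it 2 to 4 mm out on the way down and it snaps back over the plate in the last 2 mm. Passing both takes about 5 to 12 N, its own weight included.
- catch_right (a joint): the same spring catch at the jig's -y end; grows outward, towards -y.
- marker: bystander (marker pen), loose on the table; leave it alone. Origin: centre of its underside.
- tape_roll: bystander (roll of tape), loose on the table; leave it alone. Origin: centre of its underside.
- thread_lock: bystander (small bottle), loose on the table; leave it alone. Origin: centre of its underside.
- hex_key: bystander (hex key), loose on the table; leave it alone. Origin: centre of its underside.
Mind the look-alikes: they are no part of the job. Leave any pink look-alike of the template alone.

How it is judged:
On the way:
1. the template is lifted clear of the table, at least 40 mm up (height (world z) of template above 0.04 m), for 0.2 s.
At the end, for the whole second after the job is handed in: The template lies flush on both rails (within 1.5 mm and 0.03 rad), in line with the jig (0.06 rad) and over its middle (within 17 mm in jig x, 3 mm in jig y), so both pins stand through its holes; both catches are shut (within 1 mm of rest); it is at rest (z of template_grip in the frame of jig between 0.0575 and 0.0605 m and angle between the z axis of template and the z axis of jig, either way round below 0.03 rad and angle between the x axis of template and the x axis of jig, either way round below 0.06 rad and x of template_grip in the frame of jig between -0.017 and 0.017 m and y of template_grip in the frame of jig between -0.003 and 0.003 m and value of joint each of catch_left, catch_right below 0.001 m and linear speed of template below 0.02 m/s); the robot touches nothing.
It fails at once if the template is pressed on the jig with more than 60 N (contact force between template and jig above 60 N).
It fails at once if a bystander is moved by more than 30 mm (distance of any of marker, tape_roll, thread_lock, hex_key from where it was at the start of the episode above 0.03 m).
It also fails if it takes over 67 s, if anything falls off the work surface, if the arm or the gripper's body presses on something with over 40 N, if the wrist force passes 120 N, or if a joint passes its speed limit or range.

## Working session

There is one attempt and no reset: what is moved stays moved. The work goes in short steps, Python scripts to look and compute and a tool call to move; the robot and the scene stay as the last step left them, time stands still between calls to the robot, and variables do not carry over. Pictures are saved under pics/ and viewed, and the job is handed in when it is done.

Besides the shell and the picture viewer there is one more tool, called after "Call:" as name(argument=value, ...), one argument or row to a line, values as JSON. carry_out: Moves the arm, as the interface text tells. Its arguments: {"type":"object","properties":{"motion":{"type":"string"},"newtons":{"type":"number"}},"required":["motion"]}

```bash
ls; mkdir -p pics
python3 - <<'E'
from bench import r, grab_frame, camera_params
import cv2
for n in("scene","top"):
    f=grab_frame(n); cv2.imwrite(f"pics/{n}0.png",cv2.resize(f[:,:,::-1],(800,600),interpolation=cv2.INTER_CUBIC)); print(n,camera_params(n))
o=r.get_obs(); print(o, r.grip_point_offset)
E
```

```text
pics
scene {'fx': 388.1496249991223, 'fy': 388.1496249991223, 'cx': 257.21156215165865, 'cy': 194.22916158486942, 'eye': array([-0.11139956, -0.7612024 ,  0.63948853]), 'attitude': array([-1.95868124,  0.82407699, -0.4500724 ])}
top {'fx': 423.4872793876659, 'fy': 423.4872793876659, 'cx': 251.59266862510592, 'cy': 196.40305461427187, 'eye': array([ 0.4323164 , -0.03260189,  1.10100144]), 'attitude': array([-2.08532175,  2.14706028, -0.15870738])}
{'clock': 0.1, 'joints': array([-1.37310415,  0.47771945,  0.02232513,  1.55630833, -0.01149078,
        1.10931314, -0.08305988]), 'qvel': array([-9.37130982e-04, -1.58012162e-03,  7.92102982e-04, -7.54247127e-04,
       -6.64130420e-05, -1.81995943e-03, -6.16810085e-04]), 'tau': array([ 3.54030504e-03, -5.97758174e+01,  1.61331598e+00, -2.81958032e+01,
        1.28253963e-02,  5.02180381e-03, -2.63543129e-06]), 'tcp_pos': array([0.20305349, 0.64319332, 0.23043994]), 'orientation': array([-4.78323350e-01, -3.10483305e+00,  2.53685689e-03]), 'contact_force': array([ 0.13966698, -0.49888052,  0.34248001]), 'moment': array([-0.01111462,  0.03463633,  0.0068272 ]), 'grip_width': 0.08575588685936845} 0.0187
```

View pics/scene0.png

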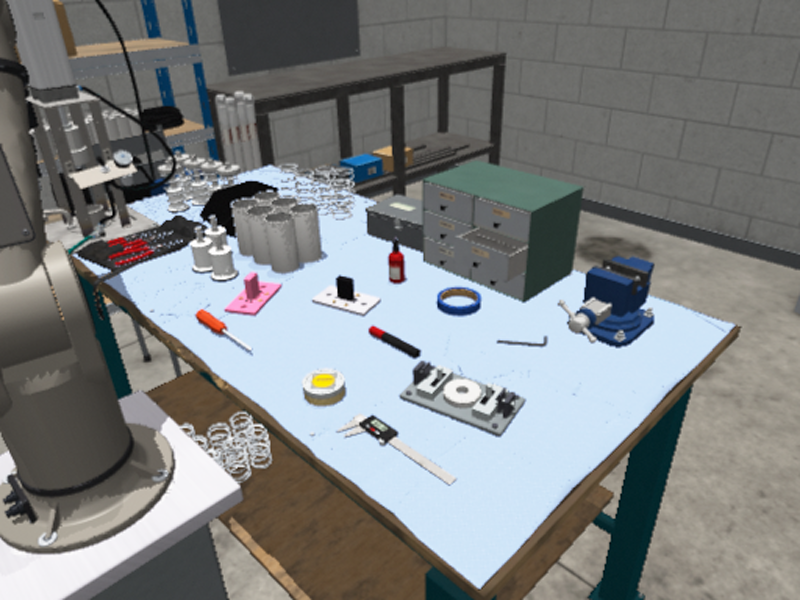

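View pics/top0.png

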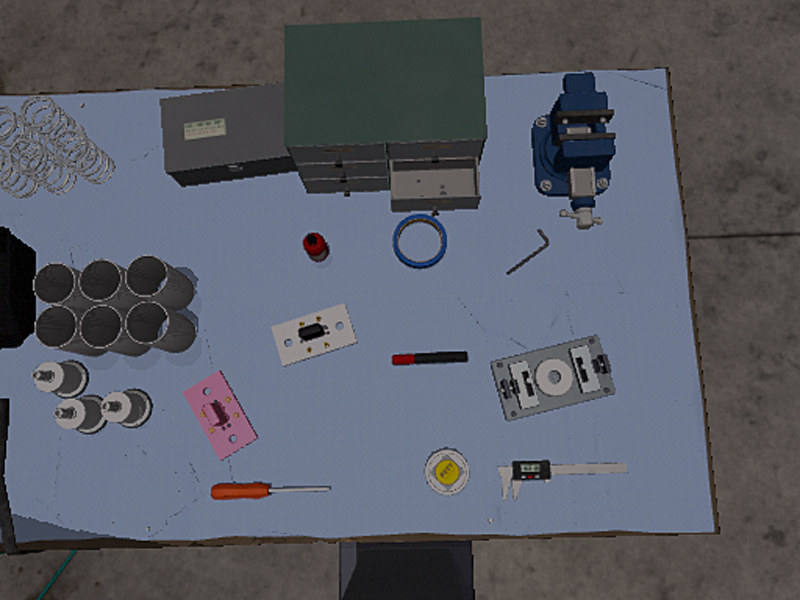

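The scene and top pictures show the white template with its black handle at about (313,333) in the enlarged top view. The pink look-alike is at (220,415) and the jig at (552,377). Next I'll zoom in to measure.

```bash
cat > h.py <<'E'
import numpy as np, cv2
from scipy.spatial.transform import Rotation as R
from bench import r, grab_frame, camera_params
def ray(n,u,v):
    c=camera_params(n); d=np.array([(u-c['cx'])/c['fx'],(v-c['cy'])/c['fy'],1.])
    return c['eye'],R.from_rotvec(c['attitude']).as_matrix()@d
def at_z(n,u,v,z):
    e,d=ray(n,u,v); return e+d*(z-e[2])/d[2]
def proj(n,p):
    c=camera_params(n); q=R.from_rotvec(c['attitude']).as_matrix().T@(np.asarray(p)-c['eye']); return c['fx']*q[0]/q[2]+c['cx'],c['fy']*q[1]/q[2]+c['cy']
def crop(f,x0,y0,x1,y1,s,fn):
    cv2.imwrite(fn,cv2.resize(f[y0:y1,x0:x1,::-1],None,fx=s,fy=s,interpolation=cv2.INTER_CUBIC))
E
python3 - <<'E'
from h import *
f=grab_frame("top"); cv2.imwrite("pics/top_raw.png",f[:,:,::-1])
crop(f,165,185,240,240,10,"pics/t1.png"); crop(f,305,205,400,275,8,"pics/j1.png")
g=grab_frame("scene"); cv2.imwrite("pics/scene_raw.png",g[:,:,::-1])
crop(g,245,225,345,285,8,"pics/j2.png");crop(g,190,165,260,210,10,"pics/t2.png")
E
```

```text
(no output)
```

View pics/t1.png

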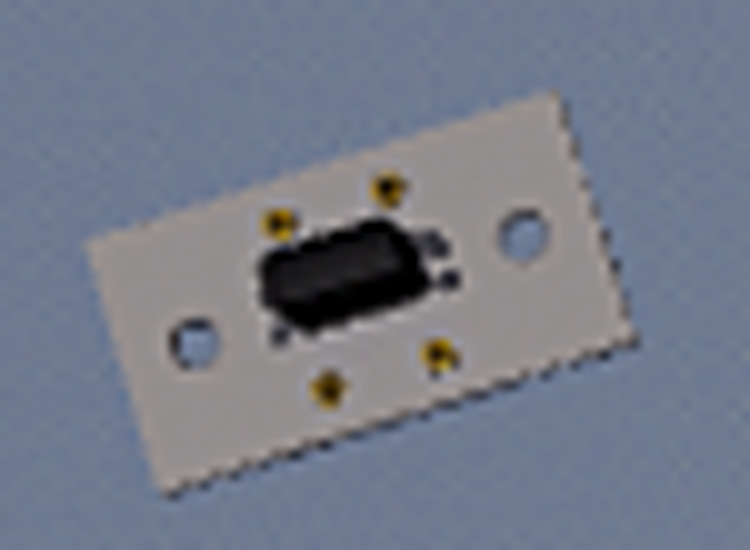

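View pics/j1.png

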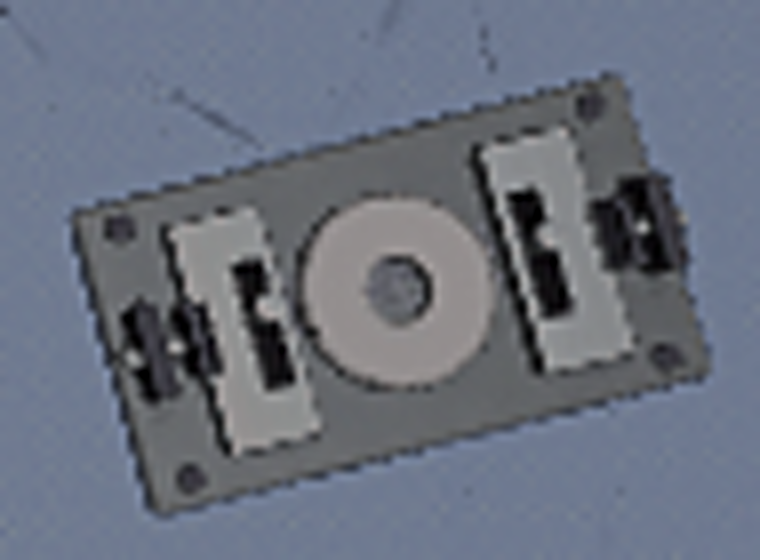

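View pics/j2.png

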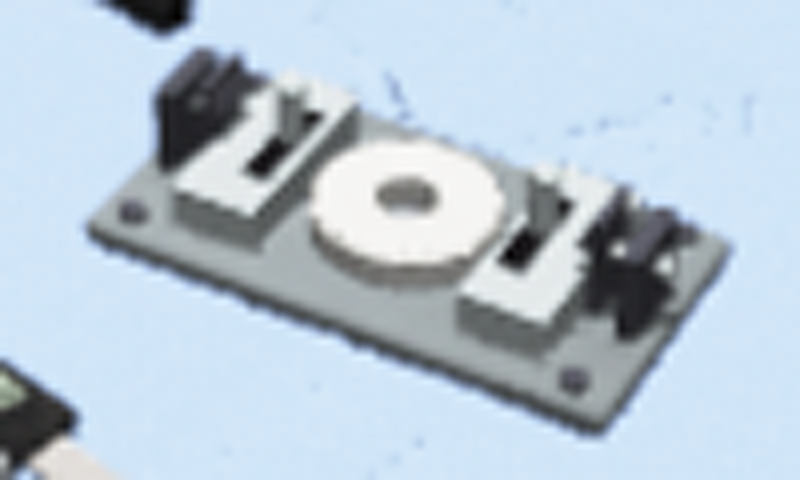

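View pics/t2.png

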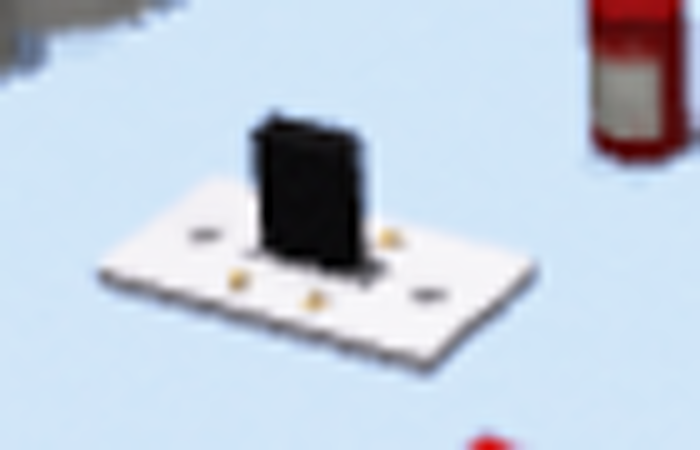

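```bash
cat > m.py <<'E'
from h import *
def T(x0,y0,s,pts,n,z): return np.array([at_z(n,(U+.5)/s-.5+x0,(V+.5)/s-.5+y0,z) for U,V in pts])
def rep(nm,P,pr=True):
    print(nm,P.mean(0)[:2].round(4))
    if pr and len(P)==4:
        L=[(P[i]-P[(i+1)%4])[:2] for i in range(4)]
        print('  sides',[ (round(np.linalg.norm(l)*1e3,1), round(float(np.mod(np.arctan2(l[1],l[0]),np.pi)),3)) for l in L])
rep('temp top',T(165,185,10,[(90,243),(552,95),(634,338),(165,492)],'top',.008))
H=T(165,185,10,[(195,343),(523,236)],'top',.006); rep('holes',H); d=H[1]-H[0]; print(np.linalg.norm(d),np.arctan2(d[1],d[0]))
rep('handle top',T(165,185,10,[(262,255),(380,220),(415,255),(303,292)],'top',.058))
rep('temp scene',T(190,165,10,[(97,268),(213,178),(540,262),(430,362)],'scene',.008))
H=T(190,165,10,[(205,235),(429,294)],'scene',.008); rep('holes s',H); d=H[1]-H[0]; print(np.linalg.norm(d),np.arctan2(d[1],d[0]))
rep('base',T(305,205,8,[(75,213),(615,75),(710,375),(155,512)],'top',.010))
rep('base s',T(245,225,8,[(88,228),(240,75),(733,247),(605,430)],'scene',.010))
rep('railL',T(305,205,8,[(168,230),(250,208),(322,430),(235,452)],'top',.026))
rep('railR',T(305,205,8,[(482,150),(568,128),(635,352),(545,372)],'top',.026))
rep('disc',T(305,205,8,[(398,290)],'top',.022))
rep('discs',T(245,225,8,[(407,197)],'scene',.022))
P=T(305,205,8,[(265,305),(545,242)],'top',.048);print('pins',P); d=P[1]-P[0]; print(np.linalg.norm(d),np.arctan2(d[1],d[0]),P.mean(0))
P=T(245,225,8,[(290,97),(545,182)],'scene',.048);print('pins s',P); d=P[1]-P[0]; print(np.linalg.norm(d),np.arctan2(d[1],d[0]),P.mean(0))
E
python3 m.py
```

```text
temp top [0.5866 0.1292]
  sides [(np.float64(127.1), 1.855), (np.float64(68.2), 0.306), (np.float64(127.9), 1.86), (np.float64(68.9), 0.294)]
holes [0.5873 0.1298]
0.09006320149990087 -1.2822990959162022
handle top [0.5887 0.1269]
  sides [(np.float64(30.7), 1.832), (np.float64(12.6), 0.763), (np.float64(29.3), 1.863), (np.float64(14.1), 0.816)]
temp scene [0.5887 0.1268]
  sides [(np.float64(70.0), 0.308), (np.float64(131.6), 1.854), (np.float64(71.7), 0.307), (np.float64(131.5), 1.841)]
holes s [0.5889 0.1281]
0.08893331262207504 -1.2858931346310278
base [ 0.5037 -0.2614]
  sides [(np.float64(179.8), 1.791), (np.float64(99.0), 0.226), (np.float64(181.4), 1.782), (np.float64(97.4), 0.209)]
base s [ 0.5024 -0.2673]
  sides [(np.float64(97.5), 0.222), (np.float64(180.8), 1.79), (np.float64(98.4), 0.226), (np.float64(181.3), 1.785)]
railL [ 0.4924 -0.212 ]
  sides [(np.float64(26.9), 1.803), (np.float64(72.3), 0.253), (np.float64(28.1), 1.788), (np.float64(71.8), 0.237)]
railR [ 0.5145 -0.3116]
  sides [(np.float64(28.2), 1.792), (np.float64(72.5), 0.213), (np.float64(28.9), 1.759), (np.float64(71.6), 0.203)]
disc [ 0.5036 -0.2618]
discs [ 0.5063 -0.2631]
pins [[ 0.49845197 -0.21530859  0.048     ]
 [ 0.51532176 -0.30229354  0.048     ]]
0.08860569983310963 -1.3792351638339773 [ 0.50688686 -0.25880107  0.048     ]
pins s [[ 0.49397013 -0.22369089  0.048     ]
 [ 0.51507714 -0.30995101  0.048     ]]
0.08880492456688893 -1.3308213894781358 [ 0.50452363 -0.26682095  0.048     ]
```

```bash
cat >> h.py <<'E'
def state():
    o=r.get_obs(); M=R.from_rotvec(o['orientation']).as_matrix()
    print('t',round(o['clock'],2),'tcp',(o['tcp_pos']*1e3).round(1),'yawY',round(float(np.arctan2(M[1,1],M[0,1])),4),'zt',M[:,2].round(4),'F',o['contact_force'].round(2),'Mo',o['moment'].round(3),'w',round(o['grip_width']*1e3,1),'q',o['joints'].round(2)); return o,M
def plan(p,yawY=None,twist_now=None):
    o,M=state()
    if yawY is not None:
        cur=np.arctan2(M[1,1],M[0,1]); d=(yawY-cur+np.pi/2)%np.pi-np.pi/2; tw=-d  # tool z down
    else: tw=0
    M2=M@R.from_rotvec([0,0,tw]).as_matrix()
    dp=np.asarray(p)-o['tcp_pos']
    print('twist',round(tw,4),'shift after twist mm',(M2.T@dp*1e3).round(1),'shift without',(M.T@dp*1e3).round(1))
E
python3 -c "
from h import *
plan([.588,.1285,.15],.287)"
```

```text
t 0.2 tcp [203.1 643.3 230.7] yawY 1.265 zt [-3.0e-04 -1.1e-03 -1.0e+00] F [0.07 0.14 0.62] Mo [ 0.007  0.001 -0.027] w 85.3 q [-1.37  0.48  0.02  1.56 -0.01  1.11 -0.08]
twist 0.978 shift after twist mm [-602.6  223.5   81.1] shift without [-522.  -375.    81.1]
```

Call:
carry_out(
  motion="0 -45 -32 0 0;0 -45 -32 0 0;0 -45 -32 0 0;0 -45 -32 0 0;0 -45 -32 0 0;0 -45 -32 0 0;0 -45 -32 0 0;0 -45 -32 0 0",
  newtons=40,
)

```text
clock: 1.2
tcp_pos: [0.4702, 0.2896, 0.2314]
orientation: [0.478, 3.105, 0.0]
contact_force: [-0.4, 0.5, 0.8]
grip_width: 0.0852
```

Call:
carry_out(
  motion="0 0 0 0 0.163;0 0 0 0 0.163;0 0 0 0 0.163;0 0 0 0 0.163;0 0 0 0 0.163;0 0 0 0 0.163;0 0 0 0 0;0 0 0 0 0",
)

```text
clock: 2.2
tcp_pos: [0.4693, 0.2912, 0.2312]
orientation: [-1.877, -2.519, 0.0]
contact_force: [0.1, 0.9, 0.5]
grip_width: 0.0852
```

```bash
python3 -c "
from h import *
plan([.588,.1285,.10],.287)"
```

```text
t 2.2 tcp [469.3 291.2 231.2] yawY 0.2902 zt [-1.e-04 -0.e+00 -1.e+00] F [0.06 0.88 0.52] Mo [ 0.018  0.047 -0.033] w 85.2 q [-0.95  0.28  0.34  1.87 -0.11  1.01 -0.27]
twist 0.0032 shift after twist mm [-189.7   67.8  131.2] shift without [-189.9   67.2  131.2]
```

Call:
carry_out(
  motion="0 -32 11 20 0.003;0 -32 11 20 0;0 -32 11 20 0;0 -32 11 20 0;0 -32 11 20 0;0 -30 12 20 0;0 0 0 0 0;0 0 0 0 0",
)

```text
clock: 3.2
tcp_pos: [0.5869, 0.1284, 0.1114]
orientation: [-1.882, -2.514, -0.001]
contact_force: [-0.9, 0.6, -0.4]
grip_width: 0.0854
```

```bash
python3 -c "
from h import *
plan([.588,.1285,.018],.287)
f=grab_frame('top');crop(f,165,165,255,245,8,'pics/t3.png')
g=grab_frame('scene');crop(g,180,120,270,210,7,'pics/t4.png')
print(proj('top',r.get_obs()['tcp_pos']),proj('scene',r.get_obs()['tcp_pos']))
"
```

```text
t 3.2 tcp [586.9 128.4 111.4] yawY 0.2855 zt [-3.e-04  7.e-04 -1.e+00] F [-0.92  0.55 -0.35] Mo [0.004 0.016 0.004] w 85.4 q [-0.58  0.51  0.35  1.86 -0.23  0.81  0.17]
twist -0.0015 shift after twist mm [-0.3  1.1 93.4] shift without [-0.3  1.1 93.4]
(np.float64(194.11792345311093), np.float64(207.62558894446977)) (np.float64(218.2189620653474), np.float64(162.72570789803262))
```

View pics/t3.png

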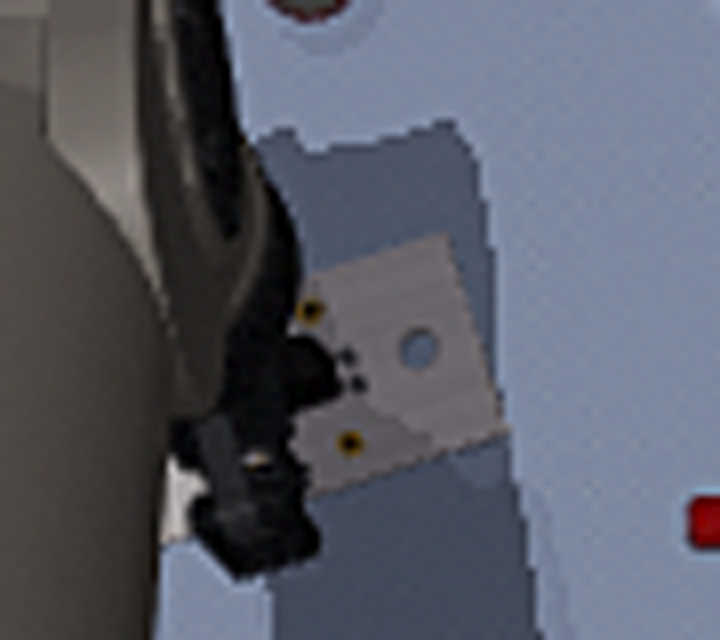

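View pics/t4.png

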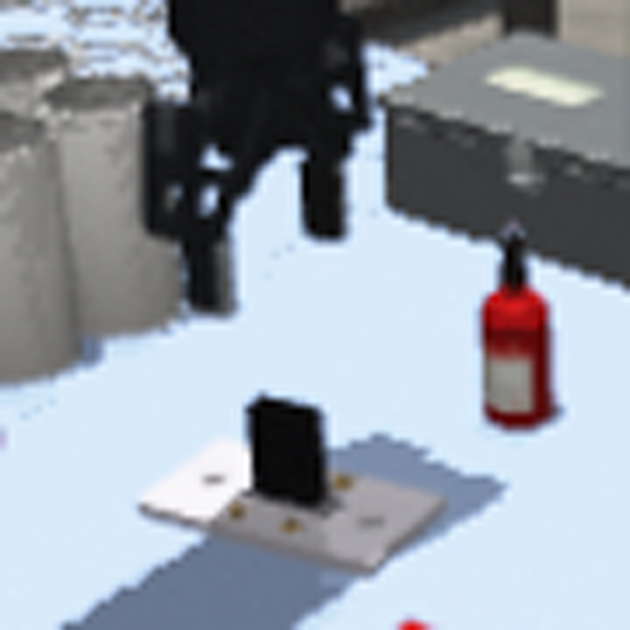

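The jaws straddle the handle. In the scene crop the fingers are at (205,290) and (325,210) on either side, with the handle at (285,450). Descending to z≈0.019 and closing.

Call:
carry_out(
  motion="0 0 1 18 0;0 0 0 18 0;0 0 0 18 0;0 0 0 18 0;0 0 0 12 0;0 0 0 8 0;0 0 0 0 0;0 0 0 0 0",
)

```text
clock: 4.3
tcp_pos: [0.5885, 0.128, 0.0198]
orientation: [1.884, 2.513, 0.001]
contact_force: [0.2, -0.2, 1.8]
grip_width: 0.0857
```

Call:
carry_out(
  motion="1 0 0 0 0;1 0 0 0 0;1 0 0 0 0;1 0 0 0 0;1 0 0 0 0;1 0 0 0 0;1 0 0 0 0;1 0 0 0 0",
  newtons=60,
)

```text
clock: 5.3
tcp_pos: [0.5883, 0.128, 0.0196]
orientation: [1.885, 2.513, 0.001]
contact_force: [-0.6, 0.4, 5.5]
grip_width: 0.0152
```

```bash
python3 -c "
from h import *
state()"
```

```text
t 5.3 tcp [588.3 128.   19.6] yawY 0.284 zt [ 5.e-04  2.e-04 -1.e+00] F [-0.64  0.41  5.48] Mo [-0.023  0.102  0.001] w 15.2 q [-0.53  0.65  0.29  1.89 -0.29  0.64  0.22]
```

Call:
carry_out(
  motion="1 0 0 -10 0;1 0 0 -15 0;1 0 0 -20 0;1 0 0 -20 0;1 0 0 -20 0;1 0 0 -20 0;1 0 0 -15 0;1 0 0 0 0",
)

```text
clock: 6.3
tcp_pos: [0.5889, 0.1281, 0.1409]
orientation: [1.884, 2.512, 0.004]
contact_force: [0.6, -0.3, -2.6]
grip_width: 0.0154
```

```bash
cat > ov.py <<'E'
from h import *
import sys
def overlay(n,raw,x0,y0,x1,y1,s,fn,x,y,yaw,px,off=(0,0)):
    f=cv2.imread(raw); im=cv2.resize(f[y0:y1,x0:x1],None,fx=s,fy=s,interpolation=cv2.INTER_CUBIC)
    c,sn=np.cos(yaw),np.sin(yaw)
    def P(a,b,z):
        u,v=proj(n,[x+c*a-sn*b,y+sn*a+c*b,z]); return (int(round((u+off[0]-x0+.5)*s)),int(round((v+off[1]-y0+.5)*s)))
    def poly(pts,col): cv2.polylines(im,[np.array([P(*p) for p in pts])],True,col,1,cv2.LINE_AA)
    poly([(a,b,.01) for a,b in[(-.05,-.092),(.05,-.092),(.05,.092),(-.05,.092)]],(0,0,255))
    for q in(.051,-.051): poly([(a,b+q,.026) for a,b in[(-.037,-.015),(.037,-.015),(.037,.015),(-.037,.015)]],(0,200,0))
    th=np.linspace(0,6.28,30)
    for q in(.045,-.045):
        poly([(px+.005*np.cos(t),q+.005*np.sin(t),.048) for t in th],(255,0,255))
    cv2.imwrite(fn,im)
E
python3 -c "
from ov import *
overlay('top','pics/top_raw.png',305,205,400,275,8,'pics/o1.png',.5036,-.2617,.216,.004)
overlay('scene','pics/scene_raw.png',245,225,345,285,8,'pics/o2.png',.5036,-.2650,.216,.004)
state()"
```

```text
t 6.3 tcp [588.9 128.1 140.9] yawY 0.284 zt [ 0.0026  0.001  -1.    ] F [ 0.62 -0.28 -2.58] Mo [-0.033 -0.024  0.026] w 15.4 q [-0.59  0.48  0.37  1.84 -0.22  0.86  0.16]
```

View pics/o1.png

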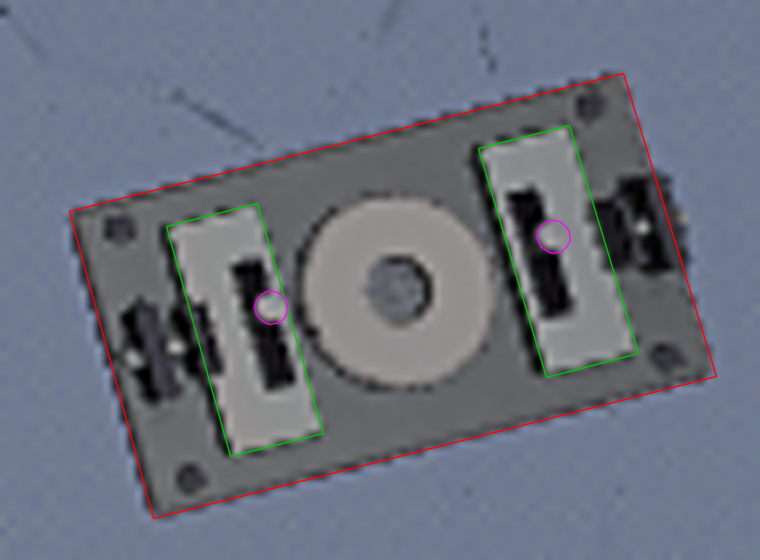

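View pics/o2.png

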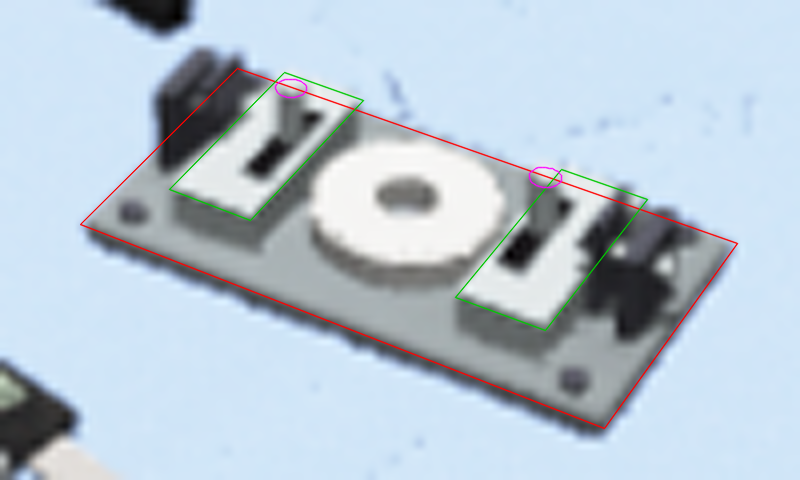

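```bash
python3 -c "
from h import *
plan([.5074,-.2636,.10],.216)"
```

```text
t 6.3 tcp [588.9 128.1 140.9] yawY 0.284 zt [ 0.0026  0.001  -1.    ] F [ 0.62 -0.28 -2.58] Mo [-0.033 -0.024  0.026] w 15.4 q [-0.59  0.48  0.37  1.84 -0.22  0.86  0.16]
twist 0.068 shift after twist mm [-365.2 -163.7   40.3] shift without [-353.2 -188.1   40.3]
```

Call:
carry_out(
  motion="1 0 0 0 0.034;1 0 0 0 0.034;1 -25 -11 0 0;1 -50 -22 0 0;1 -50 -22 0 0;1 -50 -22 0 0;1 -50 -22 0 0;1 -50 -22 0 0",
)

```text
clock: 7.3
tcp_pos: [0.528, -0.1682, 0.1388]
orientation: [-1.97, -2.446, 0.001]
contact_force: [0.5, -0.3, -1.9]
grip_width: 0.0154
```

Call:
carry_out(
  motion="1 -40 -18 0 0;1 -30 -14 0 0;1 -20 -11 0 0;1 0 0 10 0;1 0 0 15 0;1 0 0 15 0;1 0 0 0 0;1 0 0 0 0",
)

```text
clock: 8.3
tcp_pos: [0.5063, -0.2634, 0.0992]
orientation: [-1.968, -2.448, 0.0]
contact_force: [0.5, -0.8, -2.1]
grip_width: 0.0152
```

```bash
python3 -c "
from h import *
plan([.5074,-.2636,.10],.216)
f=grab_frame('top');cv2.imwrite('pics/top_raw2.png',f[:,:,::-1]);crop(f,305,205,400,275,8,'pics/a1.png')
g=grab_frame('scene');cv2.imwrite('pics/scene_raw2.png',g[:,:,::-1]);crop(g,245,205,345,280,8,'pics/a2.png')
"
```

```text
t 8.3 tcp [ 506.3 -263.4   99.2] yawY 0.2165 zt [-1.e-04  0.e+00 -1.e+00] F [ 0.53 -0.83 -2.05] Mo [-0.043 -0.037 -0.004] w 15.2 q [ 0.05  0.5   0.42  1.94 -0.29  0.76  0.85]
twist 0.0005 shift after twist mm [-0.4  1.  -0.8] shift without [-0.4  1.  -0.8]
```

View pics/a1.png

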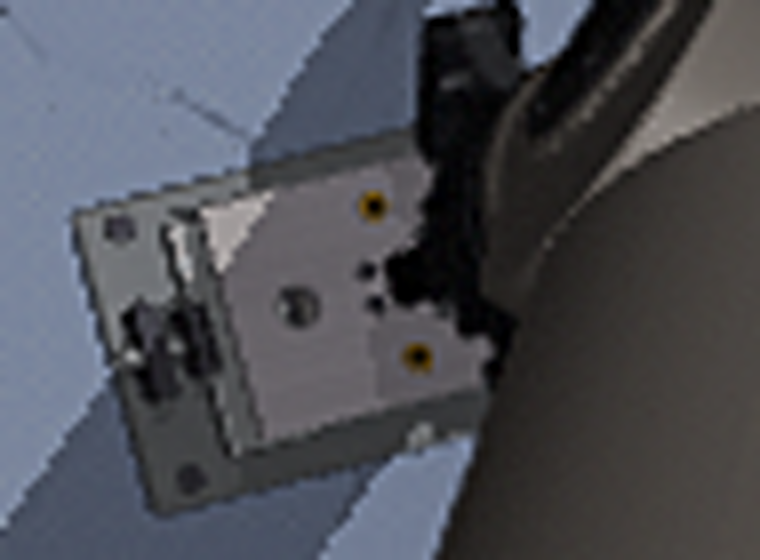

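View pics/a2.png

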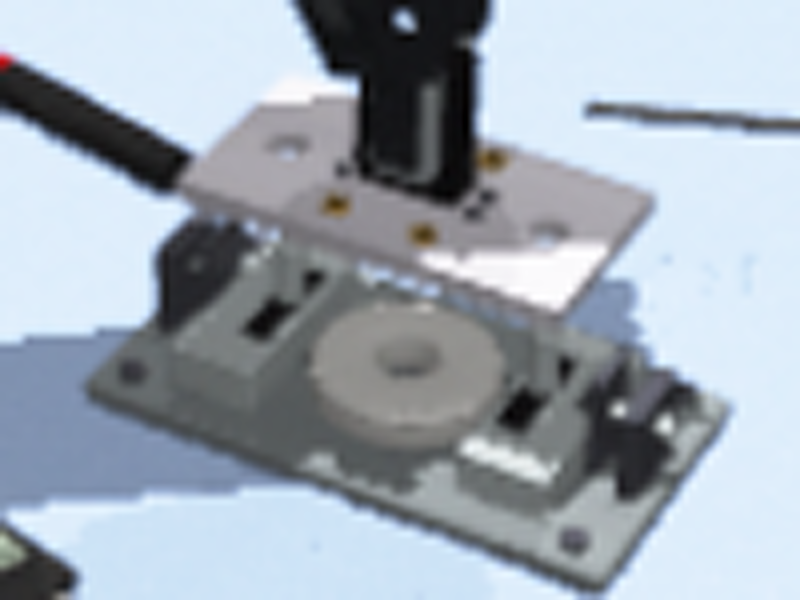

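Run:
```python
from m import T,np,at_z
ax=lambda y:(np.array([np.cos(y),np.sin(y)]),np.array([-np.sin(y),np.cos(y)]))
ex,ey=ax(.2165)
tcp=np.array([.5063,-.2634])
print('----')
for nm,P in (('scene holes',T(245,205,8,[(290,144),(550,231)],'scene',.0876)),('scene diag',T(245,205,8,[(180,188),(656,200)],'scene',.0876)),('scene front',T(245,205,8,[(568,313)],'scene',.0876)-np.r_[ex*-.035-ey*.065,0])):
    c=P.mean(0)[:2]; print(nm,c.round(4),'jigframe off from tcp',((c-tcp)@ex*1e3).round(1),((c-tcp)@ey*1e3).round(1))
P=T(305,205,8,[(297,307)],'top',.0856)[0,:2]-.045*ey; print('top hole',P,(P-tcp)@ex*1e3,(P-tcp)@ey*1e3)
```

```text
temp top [0.5866 0.1292]
  sides [(np.float64(127.1), 1.855), (np.float64(68.2), 0.306), (np.float64(127.9), 1.86), (np.float64(68.9), 0.294)]
holes [0.5873 0.1298]
0.09006320149990087 -1.2822990959162022
handle top [0.5887 0.1269]
  sides [(np.float64(30.7), 1.832), (np.float64(12.6), 0.763), (np.float64(29.3), 1.863), (np.float64(14.1), 0.816)]
temp scene [0.5887 0.1268]
  sides [(np.float64(70.0), 0.308), (np.float64(131.6), 1.854), (np.float64(71.7), 0.307), (np.float64(131.5), 1.841)]
holes s [0.5889 0.1281]
0.08893331262207504 -1.2858931346310278
base [ 0.5037 -0.2614]
  sides [(np.float64(179.8), 1.791), (np.float64(99.0), 0.226), (np.float64(181.4), 1.782), (np.float64(97.4), 0.209)]
base s [ 0.5024 -0.2673]
  sides [(np.float64(97.5), 0.222), (np.float64(180.8), 1.79), (np.float64(98.4), 0.226), (np.float64(181.3), 1.785)]
railL [ 0.4924 -0.212 ]
  sides [(np.float64(26.9), 1.803), (np.float64(72.3), 0.253), (np.float64(28.1), 1.788), (np.float64(71.8), 0.237)]
railR [ 0.5145 -0.3116]
  sides [(np.float64(28.2), 1.792), (np.float64(72.5), 0.213), (np.float64(28.9), 1.759), (np.float64(71.6), 0.203)]
disc [ 0.5036 -0.2618]
discs [ 0.5063 -0.2631]
pins [[ 0.49845197 -0.21530859  0.048     ]
 [ 0.51532176 -0.30229354  0.048     ]]
0.08860569983310963 -1.3792351638339773 [ 0.50688686 -0.25880107  0.048     ]
pins s [[ 0.49397013 -0.22369089  0.048     ]
 [ 0.51507714 -0.30995101  0.048     ]]
0.08880492456688893 -1.3308213894781358 [ 0.50452363 -0.26682095  0.048     ]
----
scene holes [ 0.5076 -0.2636] jigframe off from tcp 1.2 -0.5
scene diag [ 0.5045 -0.2661] jigframe off from tcp -2.4 -2.2
scene front [ 0.5087 -0.2655] jigframe off from tcp 1.9 -2.6
top hole [ 0.50489655 -0.26214016] -1.1000590749055328 1.5319081717113674
```

Call:
carry_out(
  motion="1 0 0 10 0;1 0 0 10 0;1 0 0 7 0;1 0 0 0 0;1 0 0 0 0;1 0 0 0 0;1 0 0 0 0;1 0 0 0 0",
)

```text
clock: 9.4
tcp_pos: [0.5061, -0.2638, 0.0724]
orientation: [1.969, 2.448, 0.0]
contact_force: [0.2, -0.3, -3.0]
grip_width: 0.0152
```

```bash
python3 -c "
from h import *
state()
f=grab_frame('top');cv2.imwrite('pics/top_raw3.png',f[:,:,::-1]);crop(f,305,205,375,275,8,'pics/b1.png')
g=grab_frame('scene');cv2.imwrite('pics/scene_raw3.png',g[:,:,::-1]);crop(g,245,215,345,285,8,'pics/b2.png')
"
```

```text
t 9.4 tcp [ 506.1 -263.8   72.4] yawY 0.216 zt [ 3.e-04 -0.e+00 -1.e+00] F [ 0.24 -0.25 -2.97] Mo [-0.039  0.02  -0.022] w 15.2 q [ 0.07  0.54  0.4   1.96 -0.31  0.71  0.87]
```

View pics/b1.png

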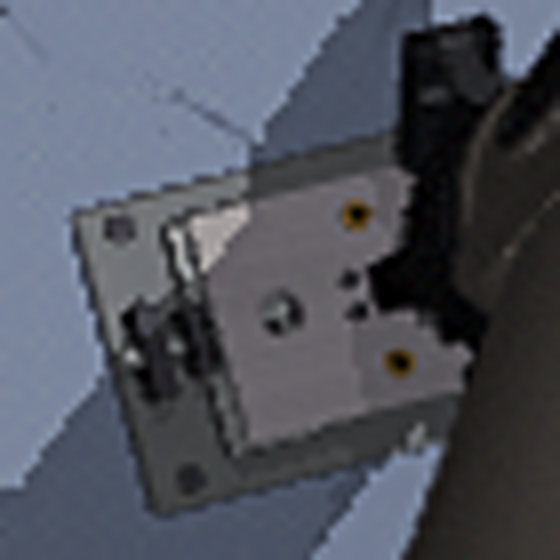

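View pics/b2.png

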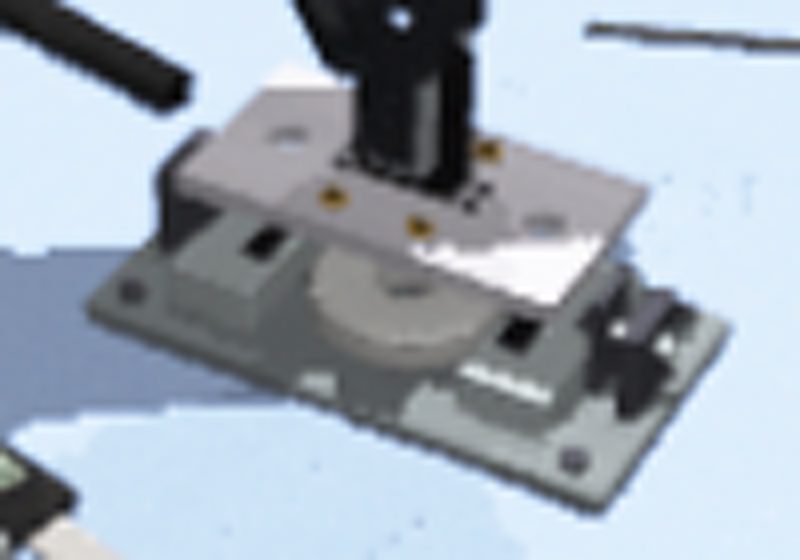

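```bash
sed -i '/^rep/d;/^H=/d;/^P=/d' m.py
python3 - <<'E'
from m import *
f=cv2.imread('pics/top_raw3.png')[:,:,::-1]; crop(f,330,235,352,255,28,'pics/c1.png')
f=cv2.imread('pics/top_raw.png')[:,:,::-1]; crop(f,325,225,352,255,20,'pics/c0.png')
ex=np.array([np.cos(.216),np.sin(.216)]);ey=np.array([-ex[1],ex[0]])
h=T(305,205,8,[(283,313)],'top',.0568)[0,:2]; p=T(305,205,8,[(265,305)],'top',.048)[0,:2]
print('top pin-hole',(p-h)@ex*1e3,(p-h)@ey*1e3)
h=T(245,215,8,[(291,133),(546,222)],'scene',.0600)[:,:2]; p=T(245,225,8,[(290,94),(545,183)],'scene',.048)[:,:2]
print('scene pin-hole',(p-h)@ex*1e3,(p-h)@ey*1e3)
h=T(245,215,8,[(175,178),(648,190)],'scene',.0608)[:,:2].mean(0); print('scene diag',h,'pins',p.mean(0),(p.mean(0)-h)@ex*1e3,(p.mean(0)-h)@ey*1e3)
E
```

```text
top pin-hole 3.8761577406132983 3.0228863979223712
scene pin-hole [-5.07376833 -4.22703783] [-2.65754912 -2.36107294]
scene diag [ 0.50390612 -0.26496968] pins [ 0.50492908 -0.26643193] 0.6857936533604992 -1.647512773035019
```

View pics/c1.png

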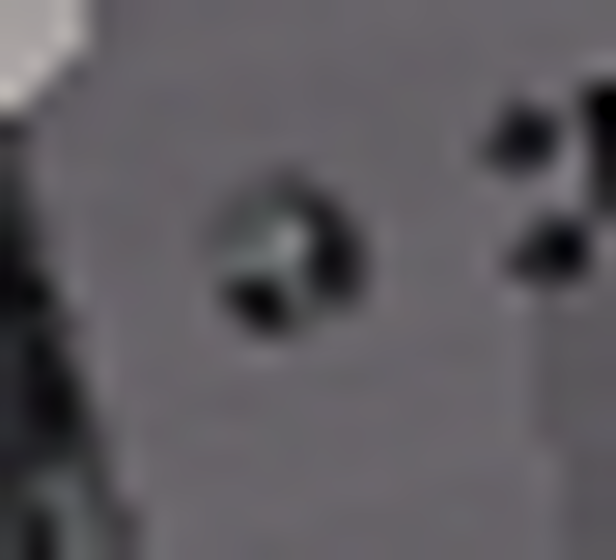

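View pics/c0.png

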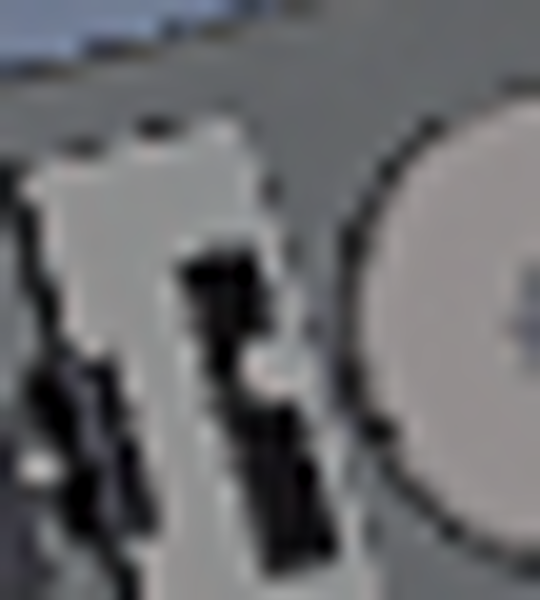

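```bash
cat > pl.py <<'E'
from h import *
def plate(n,raw,x0,y0,x1,y1,s,fn,x,y,yaw,zt,pins=None):
    f=cv2.imread(raw); im=cv2.resize(f[y0:y1,x0:x1],None,fx=s,fy=s,interpolation=cv2.INTER_CUBIC)
    c,sn=np.cos(yaw),np.sin(yaw)
    def P(a,b,z):
        u,v=proj(n,[x+c*a-sn*b,y+sn*a+c*b,z]); return (int(round((u-x0+.5)*s)),int(round((v-y0+.5)*s)))
    def poly(pts,col): cv2.polylines(im,[np.array([P(*p) for p in pts])],True,col,1,cv2.LINE_AA)
    for z,col in((zt,(0,0,255)),(zt-.008,(0,200,0))): poly([(a,b,z) for a,b in[(-.035,-.065),(.035,-.065),(.035,.065),(-.035,.065)]],col)
    th=np.linspace(0,6.28,30)
    for q in(.045,-.045): poly([(.0062*np.cos(t),q+.0062*np.sin(t),zt) for t in th],(255,0,255))
    cv2.imwrite(fn,im)
E
python3 -c "
from pl import *
plate('scene','pics/scene_raw3.png',245,215,345,285,8,'pics/d2.png',.5061,-.2638,.216,.0608)
plate('top','pics/top_raw3.png',305,205,375,275,8,'pics/d1.png',.5061,-.2638,.216,.0608)
"
```

```text
(no output)
```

View pics/d2.png

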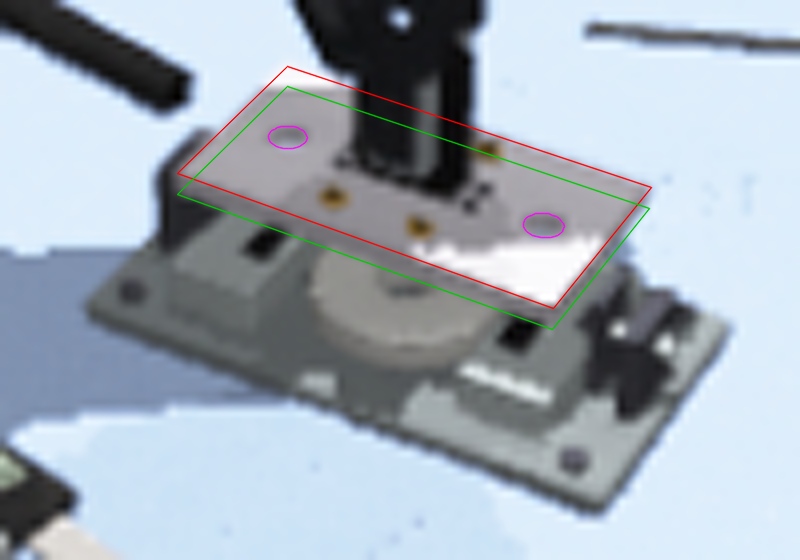

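View pics/d1.png

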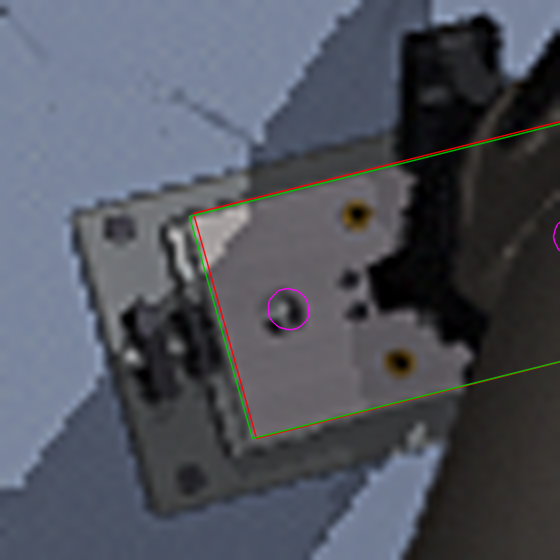

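Call:
carry_out(
  motion="1 0 1.5 2 0;1 0 0 2 0;1 0 0 1 0;1 0 0 1 0;1 0 0 1 0;1 0 0 2 0;1 0 0 0 0;1 0 0 0 0",
)

```text
clock: 10.5
tcp_pos: [0.5079, -0.2634, 0.0634]
orientation: [1.968, 2.448, 0.0]
contact_force: [2.6, 0.3, -1.6]
grip_width: 0.0151
```

```bash
python3 -c "
from h import *
state()"
```

```text
t 10.5 tcp [ 507.9 -263.4   63.4] yawY 0.2162 zt [ 6.e-04 -2.e-04 -1.e+00] F [ 2.56  0.33 -1.56] Mo [ 0.073 -0.448  0.027] w 15.1 q [ 0.07  0.55  0.39  1.96 -0.32  0.69  0.87]
```

Call:
carry_out(
  motion="1 0 1 0 0;1 0 0 0 0;1 0 0 0 0;1 0 0 0 0;1 0 0 0 0;1 0 0 0 0;1 0 0 0 0;1 0 0 0 0",
)

```text
clock: 11.5
tcp_pos: [0.5085, -0.2632, 0.0633]
orientation: [1.969, 2.448, 0.0]
contact_force: [-0.3, 0.4, -3.2]
grip_width: 0.0154
```

```bash
python3 -c "
from h import *
state()"
```

```text
t 11.5 tcp [ 508.5 -263.2   63.3] yawY 0.216 zt [ 0.  0. -1.] F [-0.25  0.37 -3.24] Mo [-0.015 -0.038  0.026] w 15.4 q [ 0.07  0.55  0.39  1.96 -0.32  0.69  0.87]
```

Force is back to the free-hanging value 4 mm below the pin tips, so both pins are in. Descending a little further to confirm.

Call:
carry_out(
  motion="1 0 0.5 1 0;1 0 0 1 0;1 0 0 1 0;1 0 0 1 0;1 0 0 1 0;1 0 0 1 0;1 0 0 0 0;1 0 0 0 0",
)

```text
clock: 12.5
tcp_pos: [0.5096, -0.2635, 0.058]
orientation: [1.968, 2.447, 0.001]
contact_force: [-1.9, 0.6, 4.0]
grip_width: 0.0155
```

```bash
python3 -c "
from h import *
state()
g=grab_frame('scene');crop(g,245,215,345,285,8,'pics/e2.png')"
```

```text
t 12.5 tcp [ 509.6 -263.5   58. ] yawY 0.2158 zt [ 1.5e-03 -5.0e-04 -1.0e+00] F [-1.87  0.6   4.02] Mo [0.045 0.168 0.027] w 15.5 q [ 0.07  0.56  0.39  1.96 -0.33  0.68  0.88]
```

View pics/e2.png

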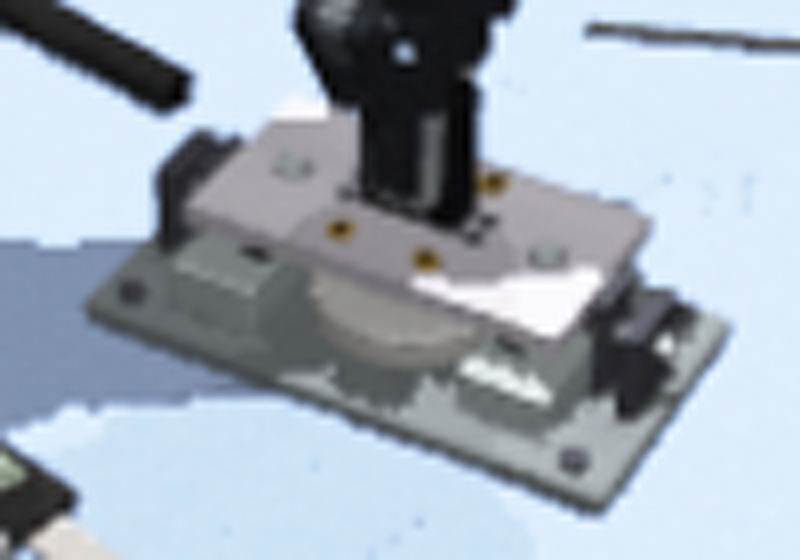

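Pins show through both holes at (293,165) and (547,255). The force is symmetric, so both catches are engaged. Centring slightly and pressing on.

Call:
carry_out(
  motion="1 0 -0.7 0 0;1 0 0 1 0;1 0 0 1 0;1 0 0 1 0;1 0 0 1 0;1 0 0 1 0;1 0 0 1 0;1 0 0 0 0",
)

```text
clock: 13.55
tcp_pos: [0.5082, -0.2632, 0.0511]
orientation: [-1.969, -2.448, 0.0]
contact_force: [1.2, 0.3, -0.6]
grip_width: 0.0155
```

```bash
python3 -c "
from h import *
state()"
```

```text
t 13.55 tcp [ 508.2 -263.2   51.1] yawY 0.216 zt [-2.e-04  1.e-04 -1.e+00] F [ 1.24  0.33 -0.59] Mo [ 0.039 -0.338 -0.   ] w 15.5 q [ 0.08  0.57  0.38  1.96 -0.33  0.67  0.88]
```

Call:
carry_out(
  motion="1 0 0.4 1 0;1 0 0 1 0;1 0 0 1 0;1 0 0 1 0;1 0 0 0.5 0;1 0 0 0.5 0;1 0 0 0.5 0;1 0 0 0 0",
)

```text
clock: 14.55
tcp_pos: [0.5086, -0.2631, 0.0457]
orientation: [-1.969, -2.448, 0.0]
contact_force: [0.3, -0.8, -2.0]
grip_width: 0.015
```

```bash
python3 -c "
from h import *
state()
g=grab_frame('scene');crop(g,245,215,345,285,8,'pics/f2.png')"
```

```text
t 14.55 tcp [ 508.6 -263.1   45.7] yawY 0.2159 zt [-2.e-04  1.e-04 -1.e+00] F [ 0.27 -0.79 -1.99] Mo [ 0.028 -0.005 -0.004] w 15.0 q [ 0.08  0.58  0.38  1.96 -0.34  0.66  0.89]
```

View pics/f2.png

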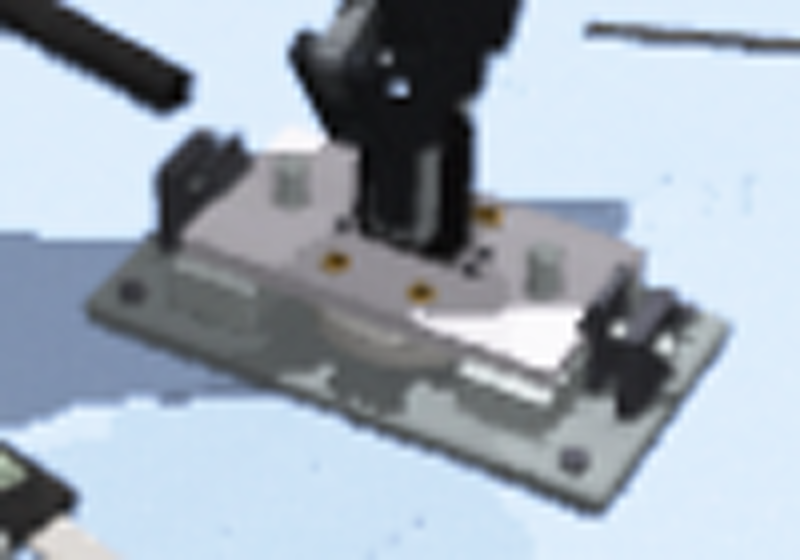

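Call:
carry_out(
  motion="1 0 0 0.5 0;1 0 0 0 0;1 0 0 0.5 0;1 0 0 0 0;1 0 0 0.3 0;1 0 0 0 0;1 0 0 0 0;1 0 0 0 0",
)

```text
clock: 15.6
tcp_pos: [0.5087, -0.2632, 0.0456]
orientation: [1.969, 2.448, 0.001]
contact_force: [-4.5, 2.1, 11.5]
grip_width: 0.0154
```

```bash
python3 -c "
from h import *
state()"
```

```text
t 15.6 tcp [ 508.7 -263.2   45.6] yawY 0.2158 zt [ 4.e-04  5.e-04 -1.e+00] F [-4.52  2.12 11.53] Mo [0.432 0.939 0.043] w 15.4 q [ 0.08  0.58  0.38  1.96 -0.34  0.66  0.89]
```

It stops at 0.0456, which is the expected seated height, with about 14 N pressing. Relaxing and letting go.

Call:
carry_out(
  motion="1 0 0 -0.6 0;1 0 0 -0.4 0;0.5 0 0 0 0;0 0 0 0 0;0 0 0 0 0;0 0 0 0 0;0 0 0 0 0;0 0 0 0 0",
)

```text
clock: 16.6
tcp_pos: [0.5087, -0.2632, 0.0455]
orientation: [1.969, 2.448, 0.0]
contact_force: [0.1, 0.3, 0.7]
grip_width: 0.0858
```

Call:
carry_out(
  motion="0 0 0 -10 0;0 0 0 -20 0;0 0 0 -20 0;0 0 0 -20 0;0 0 0 -20 0;0 60 0 -20 0;0 60 0 0 0;0 50 0 0 0",
)

```text
clock: 17.6
tcp_pos: [0.4721, -0.0958, 0.1562]
orientation: [1.968, 2.448, 0.002]
contact_force: [0.3, 0.7, 0.2]
grip_width: 0.0854
```

Call:
carry_out(
  motion="0 60 0 0 0;0 50 0 0 0;0 40 0 0 0;0 0 0 0 0;0 0 0 0 0;0 0 0 0 0;0 0 0 0 0;0 0 0 0 0",
)

```text
clock: 18.6
tcp_pos: [0.4404, 0.0481, 0.1552]
orientation: [1.97, 2.447, -0.0]
contact_force: [0.5, 0.8, 0.6]
grip_width: 0.0855
```

```bash
python3 -c "
from h import *
state()
g=grab_frame('scene');cv2.imwrite('pics/scene_raw4.png',g[:,:,::-1]);crop(g,245,215,345,285,8,'pics/g2.png')
f=grab_frame('top');cv2.imwrite('pics/top_raw4.png',f[:,:,::-1]);crop(f,305,205,400,275,8,'pics/g1.png')
from pl import plate
x,y=.5087,-.2632
plate('scene','pics/scene_raw4.png',245,215,345,285,8,'pics/g3.png',x,y,.216,.034)
"
```

```text
t 18.6 tcp [440.4  48.1 155.2] yawY 0.2148 zt [-0.e+00 -1.e-04 -1.e+00] F [0.52 0.82 0.61] Mo [ 0.017 -0.014 -0.008] w 85.5 q [-0.59  0.2   0.38  2.18 -0.11  0.77  0.08]
```

View pics/g1.png

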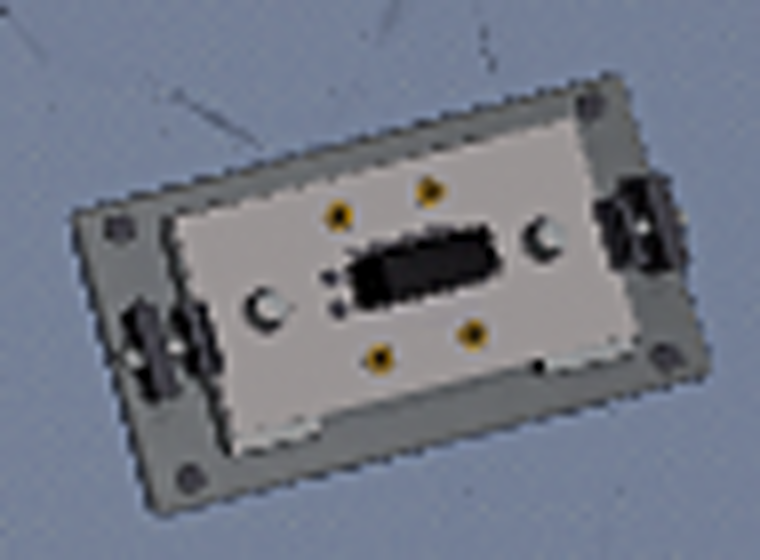

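View pics/g2.png

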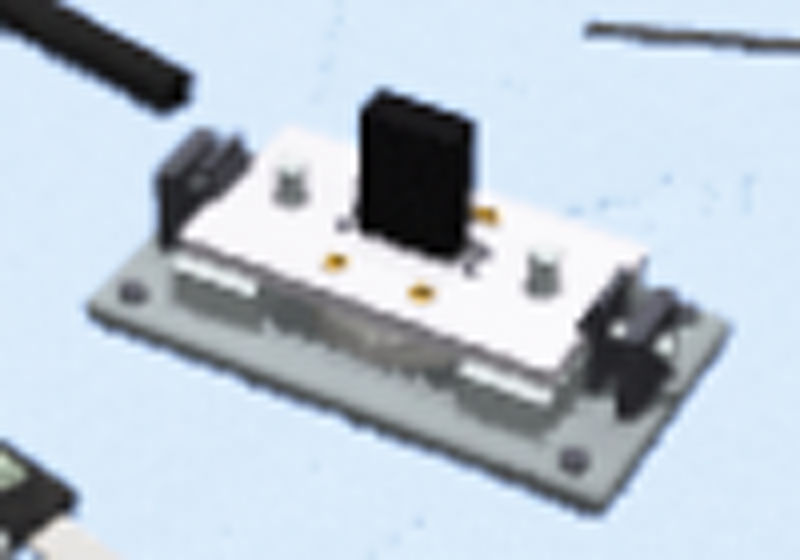

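View pics/g3.png

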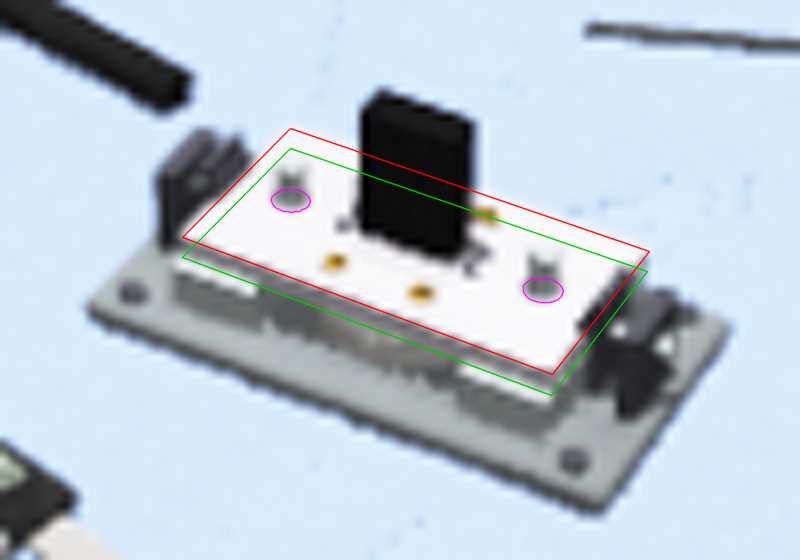

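The pictures show the plate flush on the rails. Both pins stand through the holes, at (268,308) and (545,240) in the top crop. Both catches sit where they were at the start, at (170,345) and (640,225), with their noses over the plate ends. The gripper is clear, so I'm handing in.

```bash
python3 -c "
from bench import r
print(r.hand_in())"
```

```text
the job is handed in; nothing more can be done
None
```

The template is on the drill jig, pressed down and released, and I handed the job in at about 18.7 s. No verdict was reported.

**What I did:** I gripped the white template by its handle, lifted it about 120 mm and carried it over the jig. I found the pins by feel: one side force showed a hole edge against a pin. I then shifted 1 mm and the force dropped to the free-hanging value 4 mm below the pin tips, so both pins were in. I pressed it down slowly past the catches.

**Last checks:**
- **Seating:** the tool stopped at z = 45.6 mm, the expected seated height, with about 14 N of net downward press. The highest I read was about 14 N, far below 60 N, though I only read forces at the end of each move.
- **Pins and catches:** in both cameras the pins stand through the holes. The top view shows both catches back in their starting places, over the plate ends. I judged the catches by eye, as there is no reading of their travel.
- **Other items:** the gripper is open and well clear. I saw no bystander shifted, but I compared only the area around the jig.

**What disagreed:** the two cameras put the jig and pins 2 to 4 mm apart, so I went by feel for the final alignment. In the last scene picture my drawn plate outline sat slightly lower than the plate itself, by up to about 1 original pixel. I put that down to camera calibration.

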